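Wind the sample indexer and hold its third click

TASK

Wind the sample indexer's return spring fully: turn the two-winged steel key clockwise by repeated partial turns until it comes to its stop, with the turret still at home. Then take the black bar knob on top of the turret and turn it clockwise from home to the third click, so that the third vial stands at the reader block, and finish while still gripping the knob and holding it there, because the turret springs back when let go. Leave the things standing around it where they are.

Things in the scene. Friction and masses are not known exactly. Their poses are not given: they have to be found in the camera images.
- indexer: Sample indexer: grey and aluminium housing fixed to the worktop, 170 (x) x 330 (y) x 45 mm high, origin at the centre of its underside. In its own frame the key's axis is at (0, -105 mm) and the turret's at (0, +75 mm), both vertical. The black reader block (30 x 44 mm, 98 mm high) stands behind the turret at (98, 75 mm).
- turret_axis (a point): Fixed point on the turret's axis at the top of its plate, 65 mm above the worktop; x axis towards the reader block. The plate is a disc of 74 mm radius. Four capped vials stand in it on a circle of 60 mm radius, 0.4 rad apart, tops 111 mm above the worktop, and next to them one empty pocket, which faces the reader at home.
- key_grip (a point): Centre of the winding key's wings, on the key's axis, 124 mm above the worktop. The key is steel, two round flat wings side by side: 58 mm long along this point's x axis, 10 mm thick along its y axis, 32 mm high (108 to 140 mm above the worktop). The point turns with the key.
- wind_key (a joint): Angle of the winding key (rad), growing clockwise seen from above; it begins somewhere between 0 and 0.5, and 2.6 is the hard stop, fully wound. It takes about 0.05 to 0.08 N m to turn and stays where it is left.
- index_knob: Black knob on top of the turret and fixed to it: a disc of 22 mm radius with an upright bar, 44 mm long along this body's x axis, 14 mm thick along its y axis, 127 to 167 mm above the worktop. Origin on the turret's axis at the disc's underside, 121 mm above the worktop. It turns with the turret.
- knob_grip (a point): Centre of the knob's bar to grip, on the turret's axis, 149 mm above the worktop; x axis along the bar.
- turret (a joint): Turret and knob angle (rad), growing clockwise seen from above. 0 is home; clicks at 0.4, 0.8, 1.2 (the third), 1.6; end at 1.75. A spring of 0.07 to 0.1 N m always drives it home and beats the clicks (ripple about 0.06 N m), so it runs back when let go and must be turned in one grasp.
- parafilm_mid (a point): Centre of a white roll standing on its end, 52 mm across and 50 mm high, loose, a bystander.
- beaker_50_mid (a point): Centre of a small clear beaker, 46 mm across and 60 mm high, loose, a bystander.
- tape_yellow_mid (a point): Centre of a roll of tape lying flat, 72 mm across and 18 mm high, loose, a bystander.

How it is judged:
By the outcome, as a careful person would: the job done as asked, in the order asked, and still so for the second after the job is handed in, while the arm keeps its last pose, push and grip.
It also fails if it takes over 51 s, if anything falls off the work surface, if the arm or the gripper's body presses on something with over 40 N, if the wrist force passes 120 N, or if a joint passes its speed limit or range.

ROBOT

A 6-joint arm with a two-finger parallel gripper is mounted at the origin on a cart in front of the work surface, level with it; the furniture and walls round the work are solid. World frame = base frame: x ahead of the robot, y to its left, z up, the work surface at z = 0. Lengths are in mm, angles in rad, forces in N, time in s.
With the tool pointing down it reaches from about 275 to 750 mm from the base axis. Payload 10.2 kg.
Tool frame: the origin (TCP) lies between the finger pads; the fingertips stand 22 mm ahead of it and the grasp point (between the pads) lies 3 mm ahead of it (ctrl.nose_length is the distance from the TCP to the fingertips, in mm); y points along the fingers, z is the direction in which the jaws open and shut, and the axes are right-handed (so a half turn about y gives the same grasp; the last joint's range is limited). The gripper opens to 85 mm and grips with 20 to 120 N. Pads are 22 mm wide; open, the fingers measure 114 mm over their backs; the gripper's body (76 mm by 85 mm) begins 54 mm behind the grasp point. The pads swing forward as they close: fully open they stand 13 mm farther back than shut.
Start: joints at [0.982, 0.313, 1.498, -0, 1.331, -0.223], TCP at [187.804, 490.266, 253.294] pointing down, gripper open.
Joint ranges: [-2.94, 2.94], [-0.97, 2.17], [0.19, 2.56], [-1.23, 4.37], [0.02, 3.11], [-2.88, 2.88]. Speed limits (rad/s): [2.39, 2.39, 3.01, 3.14, 3.14, 3.14].

INTERFACE

Orientations are given as a unit quaternion [w, x, y, z].
In Python, from rig import ctrl, eyes, models gives the robot as it stands.
- The arm moves only by the shell command python3 -m crank 'ROWS' [FORCE]. ROWS is JSON, a list of rows, each an object with "dp": the shift along the tool's x, y, z in mm, a list of three; "roll": the turn about the tool's y in rad; "gripper": the closure in counts, from 0 (fully open) to 255 (shut). A call has 1 to 10 rows; each row is the pose to reach, as a shift and turn from the pose commanded when the call began, along the tool's axes at that moment; what a row does not reach only later rows make up. A row lasts 1/12 s, in which the tool goes at most 41.7 mm and 7.16 degrees, less where a joint would pass 70% of its speed; a pose out of reach is approached as far as the arm can. A call with a gripper value outside its range is refused whole. The fingers move at their own pace and stop on an object; FORCE is the grip in N (left out, the last holds). Time passes only in rows, so rows that repeat a pose let the fingers close. It gives the time, the measured TCP pose, the force and the opening at its end, in the units of the state.
- ctrl.sense(): the state, without advancing time (a new reading comes with each control period).
- eyes.capture(name): name is "scene" or "top" or "wrist"; returns a dict with "color" (480x640x3 uint8, red, green, blue), "fx", "fy", "cx", "cy" (pixels), "R" (3x3) and "t" (3): a world point X has camera coordinates R X + t. Camera axes: x right, y down, z forward; pixel columns grow to the right and rows downward; lengths in mm; the calibration is good to about 2 mm. A picture is of the moment at which its call begins. There is no depth.
- ctrl.finish_job(): hands the job in, once; it reports no verdict.
Trained networks look in a picture, given as the dict that the camera call returned (one of the last four; its "shot" number tells which), for a name from the list of things; names that differ only in an ending like _2 or _b are one class to them, and where a whole thing is asked for, a point or a joint stands for the part that bears it (a point fixed in the world has none). Each returns a list of dicts, best first, with "confidence" (0 to 1); they miss things now and then, are a little off and sometimes report something else, mostly with a low value. They report only what shows in the picture. A call takes as long as a camera call.
- models.spot_in(picture, label): "extent" ([centre column, centre row, width, height] in pixels, round what is visible of it).
- models.spot_point(picture, label): "centre" ([column, row] in pixels: a listed point, or the origin of a listed thing).
The state is a dict: "time_s": time; "joints": joint angles; "dq": joint speeds; "tau": joint torques, N m; "eef_pos": TCP position; "ee_rot": TCP orientation; "force": force on the tool from outside, world axes, zero at the start; "wrist_torque": the same for the moment, N m; "grip_width": opening from 0.0 (shut) to 1.0 (fully open).
Only numpy, scipy, OpenCV 4.12 (cv2) and the standard library are available. Lean on these libraries where they do the work, as an engineer would, in place of code of your own. Each camera call takes 0.05 s, during which the arm holds its last target. There are 200 camera calls.

## Working session

There is one attempt and no reset: what is moved stays moved. The work goes in short steps, Python scripts to look and compute and a shell command to move; the robot and the scene stay as the last step left them, time stands still between calls to the robot, and variables do not carry over. Pictures are saved under pics/ and viewed, about 8 in all and at most 12, crops included, and the job is handed in when it is done.

```bash
mkdir -p pics; ls; cat > h.py <<'E'
import numpy as np, cv2
from rig import ctrl, eyes, models
from scipy.spatial.transform import Rotation as Ro
def ray(p,uv):
    R=np.array(p["R"]);t=np.array(p["t"]).ravel()
    d=R.T@np.array([(uv[0]-p["cx"])/p["fx"],(uv[1]-p["cy"])/p["fy"],1]);return -R.T@t,d
def atz(p,uv,z):
    o,d=ray(p,uv);return o+d*(z-o[2])/d[2]
def proj(p,X):
    c=np.array(p["R"])@np.array(X,float)+np.array(p["t"]).ravel();return [p["fx"]*c[0]/c[2]+p["cx"],p["fy"]*c[1]/c[2]+p["cy"]]
def save(p,n): cv2.imwrite("pics/"+n,p["color"][:,:,::-1])
def tool():
    s=ctrl.sense();q=s["ee_rot"];return s,Ro.from_quat([q[1],q[2],q[3],q[0]]).as_matrix()
E
python3 - <<'E'
from h import *
s,T=tool();print(s["time_s"],s["eef_pos"],T.round(3),s["grip_width"],s["force"])
Z=dict(key_grip=124,turret_axis=65,knob_grip=149,index_knob=121,parafilm_mid=25,beaker_50_mid=30,tape_yellow_mid=9,indexer=0)
ps=[]
for n in ["top","scene"]:
    p=eyes.capture(n);save(p,n+"0.png");ps.append(p)
    for k in Z:
        r=models.spot_point(p,k)[:2]
        print(n,k,[(np.round(x["centre"]).tolist(),round(x["confidence"],2),atz(p,x["centre"],Z[k]).round(1).tolist()) for x in r])
cv2.imwrite("pics/a.png",np.hstack([cv2.resize(p["color"][:,:,::-1],(400,300)) for p in ps]))
E
```

```text
pics
0.0 [187.67227956 490.06560025 252.72495126] [[ 0.934 -0.001  0.358]
 [-0.358 -0.001  0.934]
 [-0.    -1.    -0.001]] 1.0067492598348886 [ 0.08479913  0.25745935 -0.7216172 ]
top key_grip [([350.0, 259.0], 0.66, [553.8, -140.3, 124.0])]
top turret_axis [([253.0, 275.0], 0.61, [530.1, 37.4, 65.0])]
top knob_grip [([247.0, 275.0], 0.67, [522.7, 34.9, 149.0])]
top index_knob [([246.0, 274.0], 0.83, [526.8, 40.4, 121.0]), ([350.0, 260.0], 0.37, [553.8, -140.3, 121.0])]
top parafilm_mid []
top beaker_50_mid [([354.0, 334.0], 0.77, [423.6, -152.9, 30.0])]
top tape_yellow_mid [([290.0, 351.0], 0.57, [390.3, -30.1, 9.0])]
top indexer [([294.0, 273.0], 0.86, [542.2, -35.8, 0.0]), ([355.0, 335.0], 0.34, [421.6, -156.4, 0.0])]
scene key_grip [([328.0, 229.0], 0.84, [547.7, -130.4, 124.0])]
scene turret_axis [([280.0, 313.0], 0.69, [524.5, 35.9, 65.0])]
scene knob_grip [([279.0, 283.0], 0.94, [520.6, 37.2, 149.0])]
scene index_knob []
scene parafilm_mid [([269.0, 242.0], 0.95, [681.1, -110.1, 25.0])]
scene beaker_50_mid [([388.0, 287.0], 0.94, [420.2, -151.5, 30.0])]
scene tape_yellow_mid [([367.0, 350.0], 0.67, [383.4, -24.8, 9.0])]
scene indexer [([302.0, 305.0], 0.88, [537.3, -37.9, 0.0])]
```

View pics/top0.png

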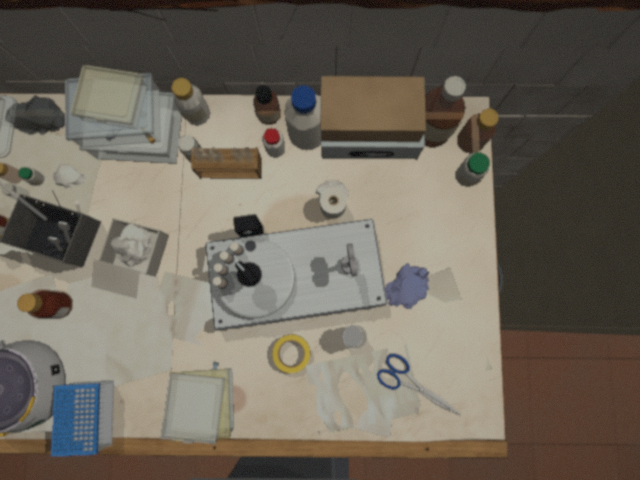

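View pics/scene0.png

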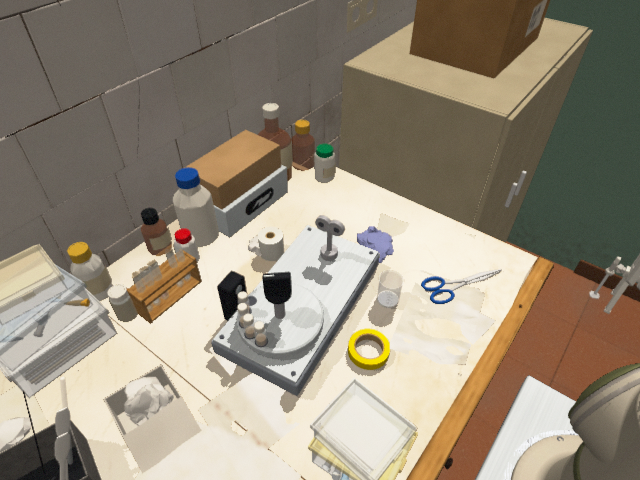

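The top view shows the housing, with the turret knob near (248,274) and the key near (350,260). The scene view agrees. The key is at about (550,-137) and the turret at about (525,37), so I'll move above the key.

```bash
python3 -m crank '[{"dp":[30,0,-25],"roll":-0.04,"gripper":0},{"dp":[60,0,-50],"roll":-0.08,"gripper":0},{"dp":[90,0,-75],"roll":-0.12,"gripper":0},{"dp":[120,0,-100],"roll":-0.16,"gripper":0},{"dp":[150,0,-125],"roll":-0.2,"gripper":0},{"dp":[180,0,-150],"roll":-0.24,"gripper":0},{"dp":[210,0,-175],"roll":-0.28,"gripper":0},{"dp":[240,0,-200],"roll":-0.32,"gripper":0},{"dp":[270,0,-225],"roll":-0.36,"gripper":0},{"dp":[300,0,-245],"roll":-0.366,"gripper":0}]'; python3 -c "
from h import *
s,T=tool();print(s['time_s'],s['eef_pos'],T.round(3),s['joints']);print(T.T@(np.array([550,-137,253])-s['eef_pos']))"
```

```text
time_s: 1.73
eef_pos: [380.7, 152.1, 253.6]
ee_rot: [-0.707, 0.707, 0.001, -0.0]
force: [0.7, 1.0, 0.5]
grip_width: 0.997
1.7333 [380.73212026 152.06378428 253.59435401] [[ 1.     0.001 -0.002]
 [ 0.002 -0.     1.   ]
 [ 0.001 -1.    -0.   ]] [ 9.24407923e-02  5.44739555e-02  1.81069992e+00 -1.36831792e-04
  1.27572635e+00 -1.48015457e+00]
[ 168.73560242    0.73231059 -289.37449775]
```

```bash
python3 -m crank '[{"dp":[18,0,-32],"roll":0,"gripper":0},{"dp":[37,0,-64],"roll":0,"gripper":0},{"dp":[55,0,-96],"roll":0,"gripper":0},{"dp":[74,0,-128],"roll":0,"gripper":0},{"dp":[92,0,-160],"roll":0,"gripper":0},{"dp":[111,0,-192],"roll":0,"gripper":0},{"dp":[130,0,-224],"roll":0,"gripper":0},{"dp":[148,0,-256],"roll":0,"gripper":0},{"dp":[169,0,-289],"roll":0,"gripper":0},{"dp":[169,0,-289],"roll":0,"gripper":0}]'; cat > look.py <<'E'
from h import *
import sys
p=eyes.capture("wrist");save(p,sys.argv[1])
s,T=tool();print(s["time_s"],np.round(s["eef_pos"],1),np.round(s["joints"],2),s["grip_width"])
for k,z in dict(key_grip=124,knob_grip=149).items():
    print(k,[(np.round(x["centre"]).tolist(),round(x["confidence"],2),atz(p,x["centre"],z).round(1).tolist()) for x in models.spot_point(p,k)[:2]])
print("cam",(-np.array(p["R"]).T@np.array(p["t"]).ravel()).round(), np.array(p["R"]).round(2).tolist(),p["fx"])
np.save("lastwrist.npy",p,allow_pickle=True)
E
python3 look.py w1.png
```

```text
time_s: 2.57
eef_pos: [551.2, -140.0, 252.1]
ee_rot: [-0.707, 0.707, -0.001, 0.001]
force: [0.0, -0.3, -0.7]
grip_width: 0.998
2.6167 [ 550.1 -137.3  252.2] [-0.45  0.41  1.37 -0.    1.37 -2.02] 1.000353835770884
key_grip [([319.0, 239.0], 0.96, [551.3, -142.2, 124.0])]
knob_grip [([606.0, 203.0], 0.9, [522.3, 32.9, 149.0])]
cam [ 484. -140.  372.] [[0.0, 1.0, -0.0], [0.97, -0.0, 0.26], [0.26, -0.0, -0.97]] 370.1619983016594
```

View pics/w1.png

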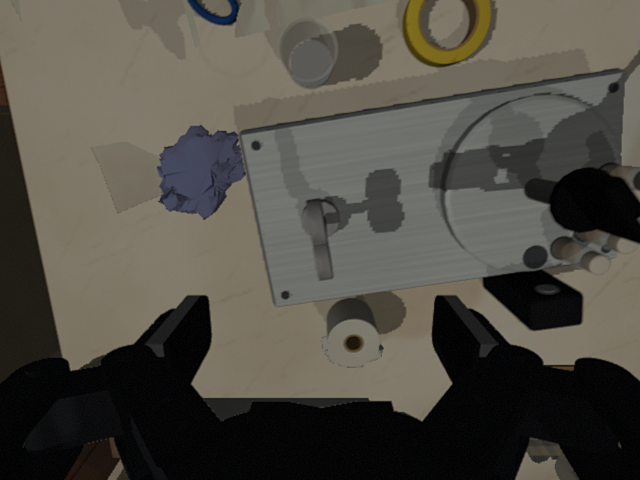

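The wrist view shows the key's top edge running from (313,201) to (325,278) and the housing screws at (256,146), (285,295) and (613,88). The white roll at (353,335) is behind the key.

```bash
python3 - <<'E'
from h import *
p=np.load("lastwrist.npy",allow_pickle=True).item()
a,b=atz(p,(315,202),135),atz(p,(325,278),135);print(a,b,(a+b)/2,np.degrees(np.arctan2(*(b-a)[1::-1])))
S=[atz(p,u,45) for u in [(256,146),(285,295),(613,88)]]
print(S,[np.degrees(np.arctan2(*(d)[1::-1])) for d in (S[1]-S[0],S[2]-S[0])])
c=(S[1]+S[2])/2;d=(S[2]-S[0])[:2];d/=np.hypot(*d);print("c",c,"key",c[:2]-105*d,"turret",c[:2]+75*d)
c=(p["color"][180:320,260:400,::-1]);d=p["color"][130:290,480:640,::-1]
cv2.imwrite("pics/w1c.png",np.hstack([cv2.resize(c,(400,400),interpolation=2),cv2.resize(d,(400,400),interpolation=2)]))
E
```

```text
[ 523.46073575 -144.49041231  135.        ] [ 575.84764146 -138.12969347  135.        ] [ 549.6541886  -141.31005289  135.        ] 6.9228579692240855
[array([ 489.61174486, -196.3773105 ,   45.        ]), array([ 627.66498843, -175.6530958 ,   45.        ]), array([444.62042165, 100.22342813,  45.        ])] [np.float64(8.537352412766163), np.float64(98.62543309948703)]
c [536.14270504 -37.71483383  45.        ] key [ 551.8899991  -141.52727398] turret [524.89463786  36.43690913]
```

View pics/w1c.png

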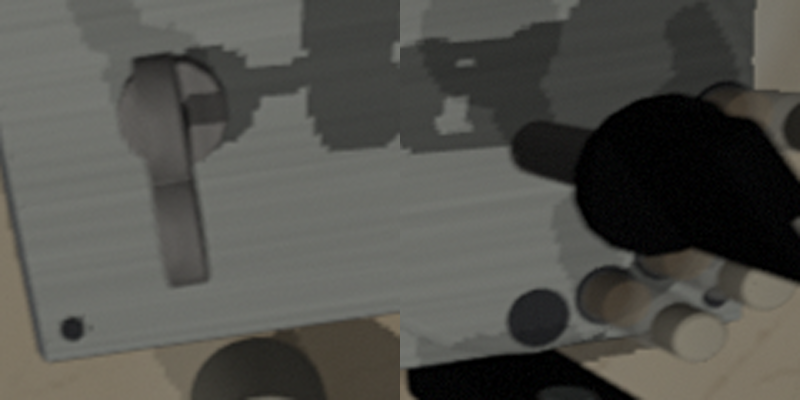

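```bash
python3 -m crank '[{"dp":[1,30,-4],"roll":-0.1,"gripper":0},{"dp":[1,60,-4],"roll":-0.125,"gripper":0},{"dp":[1,95,-4],"roll":-0.125,"gripper":60},{"dp":[1,124,-4],"roll":-0.125,"gripper":120},{"dp":[1,124,-4],"roll":-0.125,"gripper":180},{"dp":[1,124,-4],"roll":-0.125,"gripper":255},{"dp":[1,124,-4],"roll":-0.125,"gripper":255},{"dp":[1,124,-4],"roll":-0.125,"gripper":255},{"dp":[1,124,-4],"roll":-0.125,"gripper":255},{"dp":[1,124,-4],"roll":-0.125,"gripper":255}]' 50;cat > st.py <<'E'
from h import *
s,T=tool();print(s["time_s"],np.round(s["eef_pos"],1),"yaw",np.degrees(np.arctan2(T[1,0],T[0,0])).round(1),"F",np.round(s["force"],1),"M",np.round(s["wrist_torque"],3),"w",s["grip_width"],"j",np.round(s["joints"],2))
E
python3 st.py
```

```text
time_s: 3.55
eef_pos: [551.6, -141.7, 132.2]
ee_rot: [-0.703, 0.708, 0.046, -0.042]
force: [0.3, -15.3, 0.6]
grip_width: 0.107
3.55 [ 551.6 -141.7  132.2] yaw 7.1 F [  0.3 -15.3   0.6] M [-1.82   0.106  0.004] w 0.10653089172337103 j [-0.46  0.52  1.52 -0.    1.09 -2.15]
```

```bash
python3 -m crank '[{"dp":[0,0,-1],"roll":0.1,"gripper":255},{"dp":[0,0,-1],"roll":0.2,"gripper":255},{"dp":[0,0,-1],"roll":0.3,"gripper":255},{"dp":[0,0,-1],"roll":0.4,"gripper":255},{"dp":[0,0,-1],"roll":0.5,"gripper":255}]'; python3 st.py
```

```text
time_s: 3.97
eef_pos: [551.7, -141.3, 132.1]
ee_rot: [-0.693, 0.695, -0.132, 0.135]
force: [0.0, -5.9, 3.4]
grip_width: 0.108
3.9667 [ 551.7 -141.3  132.1] yaw -21.8 F [ 0.  -5.9  3.4] M [-0.632 -0.028  0.026] w 0.10822696560878291 j [-0.46  0.52  1.52 -0.    1.09 -1.65]
```

```bash
python3 -m crank '[{"dp":[0,0,0],"roll":0.1,"gripper":255},{"dp":[0,0,0],"roll":0.2,"gripper":255},{"dp":[0,0,0],"roll":0.3,"gripper":255},{"dp":[0,0,0],"roll":0.4,"gripper":255},{"dp":[0,0,0],"roll":0.5,"gripper":255},{"dp":[0,0,0],"roll":0.6,"gripper":255},{"dp":[0,0,0],"roll":0.7,"gripper":255},{"dp":[0,0,0],"roll":0.8,"gripper":255},{"dp":[0,0,0],"roll":0.8,"gripper":255}]'; python3 st.py
```

```text
time_s: 4.72
eef_pos: [552.3, -140.7, 132.2]
ee_rot: [0.588, -0.587, 0.391, -0.396]
force: [5.0, -4.0, 1.7]
grip_width: 0.104
4.7167 [ 552.3 -140.7  132.2] yaw -67.6 F [ 5.  -4.   1.7] M [-0.375 -0.688  0.001] w 0.10366022301413357 j [-0.45  0.53  1.52 -0.    1.09 -0.85]
```

```bash
python3 -m crank '[{"dp":[0,0,0],"roll":0.1,"gripper":255},{"dp":[0,0,0],"roll":0.2,"gripper":255},{"dp":[0,0,0],"roll":0.3,"gripper":255},{"dp":[0,0,0],"roll":0.4,"gripper":255},{"dp":[0,0,0],"roll":0.5,"gripper":255},{"dp":[0,0,0],"roll":0.6,"gripper":255},{"dp":[0,0,0],"roll":0.7,"gripper":255},{"dp":[0,0,0],"roll":0.7,"gripper":255}]'; python3 st.py
```

```text
time_s: 5.38
eef_pos: [553.0, -140.7, 132.2]
ee_rot: [-0.419, 0.415, -0.568, 0.574]
force: [10.3, -2.6, -1.4]
grip_width: 0.111
5.3833 [ 553.  -140.7  132.2] yaw -107.7 F [10.3 -2.6 -1.4] M [-0.476 -1.268 -0.025] w 0.11146174131700158 j [-0.45  0.53  1.52  0.    1.09 -0.15]
```

```bash
python3 -m crank '[{"dp":[0,0,1],"roll":0.08,"gripper":255},{"dp":[0,0,1],"roll":0.16,"gripper":255},{"dp":[0,0,1],"roll":0.2,"gripper":255},{"dp":[0,0,1],"roll":0.2,"gripper":255}]'; python3 st.py;  python3 -m crank '[{"dp":[0,0,0],"roll":0.08,"gripper":255},{"dp":[0,0,0],"roll":0.15,"gripper":255},{"dp":[0,0,0],"roll":0.15,"gripper":255}]'; python3 st.py
```

```text
time_s: 5.72
eef_pos: [553.3, -140.8, 132.2]
ee_rot: [-0.361, 0.358, -0.607, 0.611]
force: [5.6, -1.3, -0.2]
grip_width: 0.106
5.7167 [ 553.3 -140.8  132.2] yaw -118.9 F [ 5.6 -1.3 -0.2] M [-0.401 -0.676  0.892] w 0.10604399617991278 j [-0.45  0.53  1.51 -0.    1.09  0.05]
time_s: 5.97
eef_pos: [553.3, -140.8, 132.4]
ee_rot: [-0.315, 0.313, -0.631, 0.636]
force: [4.8, -2.0, 2.0]
grip_width: 0.107
5.9667 [ 553.3 -140.8  132.4] yaw -127.2 F [ 4.8 -2.   2. ] M [-0.396 -0.677  3.549] w 0.10694701737898979 j [-0.45  0.53  1.51 -0.    1.09  0.2 ]
```

The moment rose from about 0 to 0.9 and then 3.5 N m, so the key is at its stop. I'll release, lift, and look from above the turret.

```bash
python3 -m crank '[{"dp":[0,0,0],"roll":0,"gripper":100},{"dp":[0,0,0],"roll":0,"gripper":0},{"dp":[0,0,0],"roll":0,"gripper":0},{"dp":[0,0,0],"roll":0,"gripper":0},{"dp":[0,0,0],"roll":0,"gripper":0},{"dp":[0,-30,0],"roll":0,"gripper":0},{"dp":[0,-60,0],"roll":0,"gripper":0},{"dp":[0,-95,0],"roll":0,"gripper":0},{"dp":[0,-130,0],"roll":0,"gripper":0},{"dp":[0,-130,0],"roll":0,"gripper":0}]' && python3 st.py && python3 -m crank '[{"dp":[-14,0,-14],"roll":-0.12,"gripper":0},{"dp":[-28,0,-28],"roll":-0.24,"gripper":0},{"dp":[-42,0,-42],"roll":-0.36,"gripper":0},{"dp":[-56,0,-56],"roll":-0.48,"gripper":0},{"dp":[-70,0,-72],"roll":-0.6,"gripper":0},{"dp":[-84,0,-86],"roll":-0.72,"gripper":0},{"dp":[-98,0,-101],"roll":-0.84,"gripper":0},{"dp":[-112,0,-115],"roll":-0.96,"gripper":0},{"dp":[-124,0,-129],"roll":-1.08,"gripper":0},{"dp":[-124,0,-129],"roll":-1.2,"gripper":0}]' && python3 -m crank '[{"dp":[0,0,0],"roll":-0.12,"gripper":0},{"dp":[0,0,0],"roll":-0.24,"gripper":0},{"dp":[0,0,0],"roll":-0.36,"gripper":0},{"dp":[0,0,0],"roll":-0.48,"gripper":0},{"dp":[0,0,0],"roll":-0.6,"gripper":0},{"dp":[0,0,0],"roll":-0.72,"gripper":0},{"dp":[0,0,0],"roll":-0.84,"gripper":0},{"dp":[0,0,0],"roll":-0.96,"gripper":0},{"dp":[0,0,0],"roll":-1.02,"gripper":0},{"dp":[0,0,0],"roll":-1.02,"gripper":0}]'; python3 st.py; python3 look.py w2.png
```

```text
time_s: 6.8
eef_pos: [553.1, -140.9, 266.5]
ee_rot: [-0.315, 0.31, -0.631, 0.637]
force: [1.3, -0.9, 0.7]
grip_width: 1.003
6.8 [ 553.1 -140.9  266.5] yaw -127.5 F [ 1.3 -0.9  0.7] M [ 0.003 -0.044 -0.033] w 1.0030490675113923 j [-0.45  0.4   1.34  0.    1.39  0.2 ]
time_s: 7.63
eef_pos: [523.8, 39.4, 259.4]
ee_rot: [0.618, -0.618, 0.344, -0.344]
force: [-0.2, -0.7, 1.2]
grip_width: 1.001
time_s: 8.47
eef_pos: [524.5, 36.7, 259.2]
ee_rot: [0.707, -0.707, 0.001, -0.001]
force: [0.8, -0.1, -0.2]
grip_width: 1.003
8.4667 [524.5  36.7 259.2] yaw -0.2 F [ 0.8 -0.1 -0.2] M [-0.053 -0.036 -0.016] w 1.0025277206379768 j [-0.15  0.31  1.49 -0.    1.35 -1.72]
8.5167 [524.5  36.7 259.2] [-0.15  0.31  1.49  0.    1.35 -1.72] 1.0003969494635072
key_grip [([78.0, 275.0], 0.57, [553.1, -142.8, 124.0]), ([247.0, 218.0], 0.32, [510.6, -15.8, 124.0])]
knob_grip [([322.0, 245.0], 0.63, [523.5, 36.7, 149.0])]
cam [458.  37. 379.] [[0.0, 1.0, -0.0], [0.97, -0.0, 0.26], [0.26, -0.0, -0.97]] 370.1619983016594
```

View pics/w2.png

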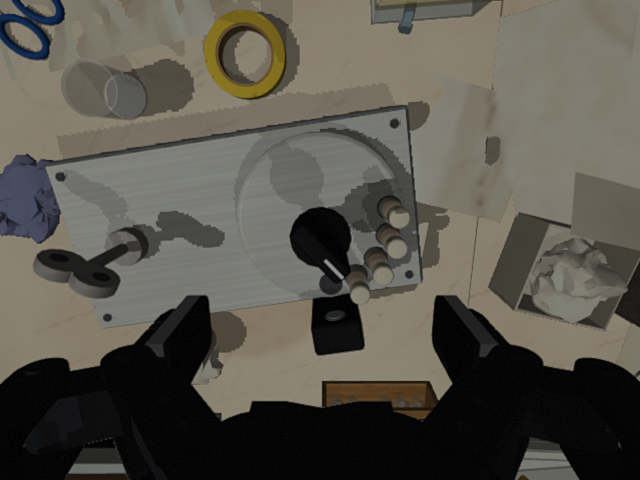

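The key is now turned, with its wings running from (45,260) to (110,280). The turret is still home: the empty pocket at (332,285) faces the reader at (335,325). The knob bar runs diagonally around (322,245), so I'll measure its angle.

```bash
python3 - <<'E'
from h import *
p=np.load("lastwrist.npy",allow_pickle=True).item()
a,b=atz(p,(60,258),124),atz(p,(92,274),124);print("keyyaw",np.degrees(np.arctan2(*(b-a)[1::-1])))
im=p["color"][190:310,270:390,::-1].astype(float)
im=np.clip(255*(im/255)**0.45,0,255).astype(np.uint8)
cv2.imwrite("pics/w2c.png",cv2.resize(im,(600,600),interpolation=2))
E
```

```text
keyyaw 59.652234444282904
```

View pics/w2c.png

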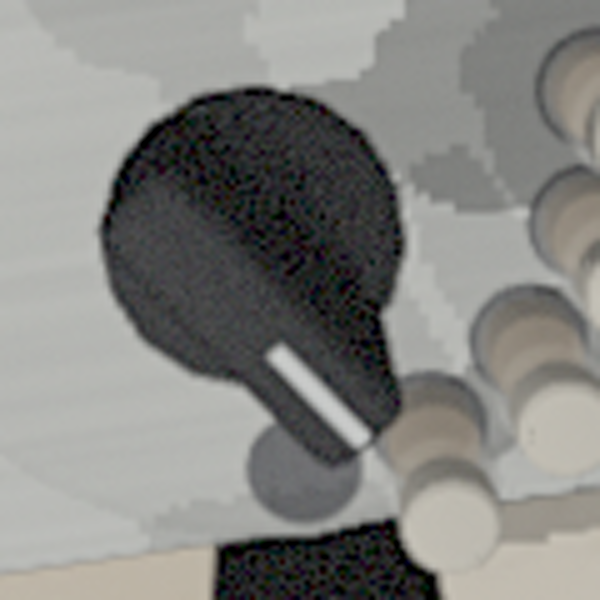

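```bash
python3 -m crank '[{"dp":[0,0,0],"roll":-0.12,"gripper":0},{"dp":[0,0,0],"roll":-0.24,"gripper":0},{"dp":[0,10,0],"roll":-0.36,"gripper":0},{"dp":[0,20,0],"roll":-0.48,"gripper":0},{"dp":[0,30,0],"roll":-0.6,"gripper":0},{"dp":[0,40,0],"roll":-0.72,"gripper":0},{"dp":[0,60,0],"roll":-0.745,"gripper":0},{"dp":[0,80,0],"roll":-0.745,"gripper":0},{"dp":[0,104,0],"roll":-0.745,"gripper":0},{"dp":[0,104,0],"roll":-0.745,"gripper":0}]' && python3 -m crank '[{"dp":[0,0,0],"roll":0,"gripper":120},{"dp":[0,0,0],"roll":0,"gripper":200},{"dp":[0,0,0],"roll":0,"gripper":255},{"dp":[0,0,0],"roll":0,"gripper":255},{"dp":[0,0,0],"roll":0,"gripper":255},{"dp":[0,0,0],"roll":0,"gripper":255},{"dp":[0,0,0],"roll":0,"gripper":255}]' 80; python3 st.py; python3 look.py w3.png
```

```text
time_s: 9.45
eef_pos: [522.6, 37.0, 151.5]
ee_rot: [0.661, -0.658, -0.253, 0.257]
force: [-0.3, 0.8, -1.1]
grip_width: 1.002
time_s: 10.03
eef_pos: [525.5, 35.9, 156.2]
ee_rot: [-0.658, 0.66, 0.257, -0.255]
force: [4.0, -5.6, 1.6]
grip_width: 0.153
10.0333 [525.5  35.9 156.2] yaw 42.4 F [ 4.  -5.6  1.6] M [-0.499 -0.247  0.092] w 0.15326314007467393 j [-0.15  0.41  1.63 -0.    1.1  -2.46]
10.0833 [525.5  35.9 156.2] [-0.15  0.41  1.63 -0.    1.1  -2.46] 0.1488179815629441
key_grip []
knob_grip [([320.0, 317.0], 0.92, [524.2, 34.4, 149.0])]
cam [476.  -9. 276.] [[-0.67, 0.74, -0.0], [0.71, 0.65, 0.26], [0.2, 0.17, -0.97]] 370.1619983016594
```

```bash
python3 -m crank '[{"dp":[0,0,0],"roll":0.08,"gripper":255},{"dp":[0,0,0],"roll":0.16,"gripper":255},{"dp":[0,0,0],"roll":0.24,"gripper":255},{"dp":[0,0,0],"roll":0.32,"gripper":255},{"dp":[0,0,0],"roll":0.4,"gripper":255},{"dp":[0,0,0],"roll":0.48,"gripper":255},{"dp":[0,0,0],"roll":0.56,"gripper":255},{"dp":[0,0,0],"roll":0.64,"gripper":255},{"dp":[0,0,0],"roll":0.72,"gripper":255},{"dp":[0,0,0],"roll":0.8,"gripper":255}]' && python3 st.py && python3 -m crank '[{"dp":[0,0,0],"roll":0.08,"gripper":255},{"dp":[0,0,0],"roll":0.16,"gripper":255},{"dp":[0,0,0],"roll":0.24,"gripper":255},{"dp":[0,0,0],"roll":0.32,"gripper":255},{"dp":[0,0,0],"roll":0.4,"gripper":255},{"dp":[0,0,0],"roll":0.4,"gripper":255},{"dp":[0,0,0],"roll":0.4,"gripper":255}]'; python3 st.py; python3 look.py w4.png; python3 - <<'E'
from h import *
p=eyes.capture("top");q=eyes.capture("scene");save(p,"t4.png");save(q,"s4.png")
for n,z in dict(parafilm_mid=25,beaker_50_mid=30,tape_yellow_mid=9).items():
    for c in (p,q): print(n,[atz(c,x["centre"],z).round(0).tolist() for x in models.spot_point(c,n)[:1]])
w=cv2.imread("pics/w4.png");s=q["color"][200:400,180:400,::-1]
cv2.imwrite("pics/c4.png",np.hstack([cv2.resize(w,(400,300)),cv2.resize(s,(330,300))]))
E
```

```text
time_s: 11.02
eef_pos: [525.5, 36.1, 156.2]
ee_rot: [-0.706, 0.707, -0.022, 0.024]
force: [3.0, -3.3, 2.4]
grip_width: 0.155
11.0167 [525.5  36.1 156.2] yaw -3.7 F [ 3.  -3.3  2.4] M [-0.319 -0.39   0.138] w 0.15496330194520527 j [-0.15  0.41  1.63 -0.    1.1  -1.66]
time_s: 11.6
eef_pos: [525.5, 36.2, 156.2]
ee_rot: [-0.688, 0.689, -0.159, 0.162]
force: [3.8, -3.9, 3.1]
grip_width: 0.15
11.6 [525.5  36.2 156.2] yaw -26.2 F [ 3.8 -3.9  3.1] M [-0.403 -0.528  0.11 ] w 0.14982742736175225 j [-0.15  0.41  1.63 -0.    1.1  -1.27]
11.65 [525.5  36.2 156.2] [-0.15  0.41  1.63 -0.    1.1  -1.27] 0.1497166917181033
key_grip []
knob_grip [([323.0, 315.0], 0.74, [523.3, 37.1, 149.0])]
cam [465.  65. 276.] [[0.44, 0.9, -0.0], [0.86, -0.43, 0.26], [0.24, -0.12, -0.96]] 370.1619983016594
parafilm_mid [[675.0, -118.0, 25.0]]
parafilm_mid []
beaker_50_mid [[419.0, -155.0, 30.0]]
beaker_50_mid [[423.0, -156.0, 30.0]]
tape_yellow_mid [[390.0, -36.0, 9.0]]
tape_yellow_mid [[388.0, -24.0, 9.0]]
```

View pics/c4.png

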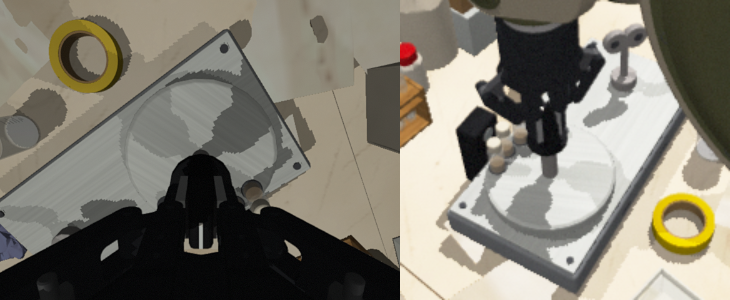

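The bar is gripped and turned by 1.2 rad. I'll overlay where the vial caps should be at the third click to check that the knob didn't slip.

```bash
python3 - <<'E'
from h import *
w=np.load("lastwrist.npy",allow_pickle=True).item();q=eyes.capture("scene")
out=[]
for c,(r0,r1,c0,c1) in ((w,(240,360,320,480)),(q,(250,350,210,343))):
    im=cv2.resize(c["color"][r0:r1,c0:c1,::-1],(400,300),interpolation=2);k=400/(c1-c0)
    im=np.clip(255*(im/255.)**.6,0,255).astype(np.uint8)
    for i in range(1,5):
        a=np.radians(8.6)+.4*i-1.2
        u=proj(c,[524.9+60*np.cos(a),36.4+60*np.sin(a),111])
        cv2.circle(im,(int((u[0]-c0)*k),int((u[1]-r0)*k)),4,(0,0,255),-1)
    out.append(im)
cv2.imwrite("pics/c5.png",np.hstack(out))
E
python3 st.py
```

```text
12.2 [525.5  36.2 156.2] yaw -26.2 F [ 3.2 -3.8  1.6] M [-0.364 -0.507  0.103] w 0.152097016062466 j [-0.15  0.41  1.63 -0.    1.1  -1.27]
```

View pics/c5.png

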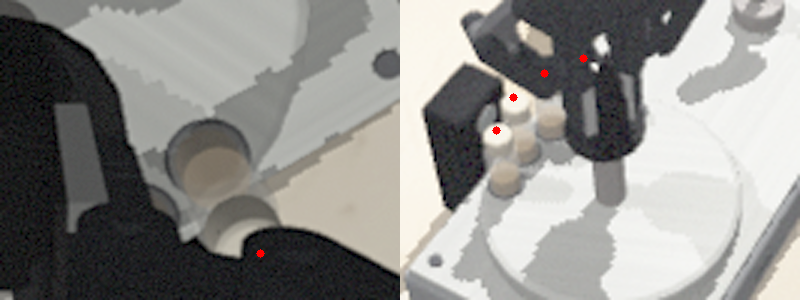

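```bash
python3 -c "
from rig import ctrl
print(ctrl.finish_job())"
```

```text
the job is handed in; nothing more can be done
None
```

I wound the key to its stop, turned the turret clockwise to the third click, and handed the job in at about 12.2 s with the knob still gripped.

- **Key:** I turned it about 2.15 rad clockwise in four partial turns, until the moment about its axis jumped from about 0 to 3.5 N m. I kept one grasp throughout because the last joint had enough range, so there was no re-gripping between turns. A picture afterwards showed the turret still at home.
- **Knob:** I gripped the bar and turned it 1.197 rad by the tool's measured angle (target 1.2). At the end the bar was still held at a 13 mm opening, with a steady 0.10 N m, about what the return spring should give.
- **Vial check:** The two vial caps clearly visible in the scene view, the third and fourth, sat within about 2 pixels of where the third click should put them. The wrist view shows only the fourth cap, partly hidden. Its visible part is a few pixels off the predicted spot, so it confirms little.
- **Bystanders:** The beaker and the tape showed at their starting places within network error. The white roll was picked up once per camera view, a few mm apart, so its position is less well checked.

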